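Turn the row round: drying board to rack

ROBOT

A 6-joint arm with a two-finger parallel gripper is mounted at the origin on the work surface; the furniture and walls round the work are solid. World frame = base frame: x ahead of the robot, y to its left, z up, the work surface at z = 0. Lengths are in m, angles in rad, forces in N, time in s.
With the tool pointing down it reaches from about 0.35 to 0.975 m from the base axis. Payload 4.9 kg.
Tool frame: the origin (TCP) lies midway between the tips of the shut fingers; the grasp point (between the pads) lies 19 mm behind it; z points along the fingers, y is the line along which they close (so a half turn about z gives the same grasp; the last joint's range is limited). The gripper opens to 85 mm and grips with 20 to 120 N. Pads are 22 mm wide; open, the fingers measure 114 mm over their backs; the gripper's body (76 mm by 85 mm) begins 54 mm behind the grasp point. The pads swing forward as they close: fully open they stand 13 mm farther back than shut.
Start: joints at [1.154, 0.053, 1.613, -0, 1.476, -0.119], TCP at [0.183, 0.597, 0.231] pointing down, gripper open.
Joint ranges: [-3.01, 3.01], [-1.01, 2.22], [0.06, 2.58], [-1.02, 4.17], [0.09, 2.62], [-3.14, 3.14]. Speed limits (rad/s): [2.57, 2.57, 3.14, 3.14, 3.14, 3.14].

INTERFACE

Orientations are given as a unit quaternion [w, x, y, z].
In Python, from plant import state, grab_frame, camera_info, job_done, spot_in, masks_of, pinpoint gives the robot as it stands.
- The arm moves only by the shell command python3 -m handwheel 'ROWS' [OPENING]. ROWS is JSON, a list that holds one entry, the list of rows, each a list of 6 numbers: the shift along the world's x, y, z in m, then the turn, a rotation vector about the world's x, y, z in degrees. In form: [[[tx, ty, tz, ax, ay, az], ...]]. A call has 1 to 20 rows; each row shifts and turns the commanded pose from where the row before left it; what a row does not reach is not made up. A row lasts 1/12 s, in which the tool goes at most 41.7 mm and 7.16 degrees, less where a joint would pass 70% of its speed; a pose out of reach is approached as far as the arm can. A call is refused whole if a number of a shift passes 0.0417 or a number of a turn 7.16, either way. A call with a gripper value outside its range is refused whole. OPENING is the opening, from 0 (shut) to 1 (fully open), set as the call begins (- or left out, the last holds). The fingers move at their own pace and stop on an object; the grip force is fixed at half the most. Time passes only in rows, so rows that do not move let the fingers close. It gives the time, the measured TCP pose, the force, the opening and the grip force at its end, in the units of the state.
- state(): the state, without advancing time (a new reading comes with each control period).
- grab_frame(name): name is "scene" or "top" or "wrist"; returns (picture, depth): 400x640x3 uint8, blue, green, red; 400x640 float32, m along the optical axis (not along the pixel's ray), 0 where there is no reading.
- camera_info(name): a dict with "fx", "fy", "cx", "cy" (pixels), "T" (4x4, takes a point from camera to world coordinates). Camera axes: x right, y up, looking along -z (the intrinsics and any distortion apply to the point x, -y, -z); pixel columns grow to the right and rows downward; lengths in m; the calibration is good to about 2 mm. A picture is of the moment at which its call begins: read the wrist's pose just before it. camera_info takes no time and is no camera call; for the wrist camera it gives the pose at the moment of the call.
- job_done(): hands the job in; it is judged then, once.
Trained networks look in the newest picture that a camera, given by its name, has taken for a name from the list of things; names that differ only in an ending like _2 or _b are one class to them, and where a whole thing is asked for, a point or a joint stands for the part that bears it (a point fixed in the world has none). Each returns a list of dicts, best first, with "conf" (0 to 1); they miss things now and then, are a little off and sometimes report something else, mostly with a low value. They report only what shows in the picture. A call takes as long as a camera call.
- spot_in(camera, thing): "box" ([left, top, width, height] in pixels, round what is visible of it).
- masks_of(camera, thing): "region" (400x640 bool, what is visible of it) and "box" ([left, top, width, height] in pixels, round what is visible of it).
- pinpoint(camera, thing): "position" ([column, row] in pixels: a listed point, or the origin of a listed thing).
The state is a dict: "time": time; "joint_pos": joint angles; "joint_vel": joint speeds; "joint_efforts": joint torques, N m; "tool_pos": TCP position; "tool_rot": TCP orientation; "contact_force": force on the tool from outside, world axes, zero at the start; "ft_torque": the same for the moment, N m; "gripper_width": opening from 0.0 (shut) to 1.0 (fully open); "grasp_force": force on a finger pad.
Only numpy, scipy, OpenCV 4.12 (cv2) and the standard library are available. Lean on these libraries where they do the work, as an engineer would, in place of code of your own. Each camera call takes 0.05 s, during which the arm holds its last target. There are 200 camera calls.

TASK

Move the four wooden pieces from the saddles of the plywood drying board to the empty pale rack, in reverse order: the piece at the left end of the board goes to the right end of the rack, the second from the left to the second from the right, and so on (left and right as the robot sees them). Lay each one squarely in the middle of its place, lengthwise along its two rails and flat on them, as it lay on the board.

Things in the scene. Friction and masses are not known exactly. Their poses are not given: they have to be found in the camera images.
- round_center (a point): turned walnut round, a cylinder 35 mm thick and 105 mm long, lying: the point is its centre, its y axis runs along its length (it may roll about it). Grasp across the 35 mm, at the middle
- wedge_center (a point): walnut offcut with one sawn, bevelled end, 42 mm wide, 110 mm long, 22 mm high: centre half-way up, y axis along its length, z up. Grasp across the 42 mm, at the middle
- sander_center (a point): sanding block, pale wood with brown paper round it, 64 mm wide, 110 mm long, 33 mm high: centre half-way up, y axis along its length, z up. Grasp across the 64 mm, at the middle
- block_center (a point): plain pine block lying on its side, 40 mm wide, 75 mm long, 45 mm high: the point is its centre, its z axis runs (level) along its 75 mm length, its y axis up. Grasp across the 40 mm, at the middle
- drying_board: plywood board 108x330x8 mm, fixed, on the table: origin at the centre of its underside, x axis pointing away from the robot, y axis along the row to the robot's left (z up). It carries four identical saddles in a row at y = +127.5, +42.5, -42.5, -127.5 mm, in any order of the pieces; each piece lies lengthwise along x with its underside on the rails, 24 mm above the table (the round sinks 3 mm between the rails)
- rack: pale wooden rack 100x330 mm, fixed, empty at the start, left or right of the board: origin at the centre of its underside on the table, x away from the robot, y along the row to the robot's left. Four identical places at y = +127.5, +42.5, -42.5, -127.5 mm, each a pair of rails 100x8x10 mm along x, 28 mm apart between centres, tops 24 mm above the table (seated height as on the board)
- saddle_round: saddle on which the walnut round lies at the start: fixed dark wood base 100x40x6 mm with two rails 100x8x10 mm along its x axis, 28 mm apart between centres, rail tops 16 mm above its origin (centre of its underside). It never moves in a run, so it still marks that piece's place in the row when the piece has gone; x and y axes parallel to those of the drying board
- saddle_wedge: saddle on which the walnut wedge offcut lies at the start: fixed dark wood base 100x40x6 mm with two rails 100x8x10 mm along its x axis, 28 mm apart between centres, rail tops 16 mm above its origin (centre of its underside). It never moves in a run, so it still marks that piece's place in the row when the piece has gone; x and y axes parallel to those of the drying board
- saddle_sander: saddle on which the sanding block lies at the start: fixed dark wood base 100x40x6 mm with two rails 100x8x10 mm along its x axis, 28 mm apart between centres, rail tops 16 mm above its origin (centre of its underside). It never moves in a run, so it still marks that piece's place in the row when the piece has gone; x and y axes parallel to those of the drying board
- saddle_block: saddle on which the pine block lies at the start: fixed dark wood base 100x40x6 mm with two rails 100x8x10 mm along its x axis, 28 mm apart between centres, rail tops 16 mm above its origin (centre of its underside). It never moves in a run, so it still marks that piece's place in the row when the piece has gone; x and y axes parallel to those of the drying board

How it is judged:
At the end, for the whole second after the job is handed in: Each piece lies in the rack place that mirrors its saddle's place (saddle at y = b, place at y = -b): centre within 12 mm across and 15 mm along the rails, height within 5 mm of a piece seated on the rails, length within 0.2 rad of the rails; all at rest (x of round_center in the frame of rack between -0.015 and 0.015 m and z of round_center in the frame of rack between 0.0334 and 0.0434 m and angle between the y axis of each of round_center, wedge_center, sander_center and the x axis of rack, either way round below 0.2 rad and ((y of saddle_round in the frame of drying_board between 0.1075 and 0.1475 m and y of round_center in the frame of rack between -0.1395 and -0.1155 m) or (y of saddle_round in the frame of drying_board between 0.0225 and 0.0625 m and y of round_center in the frame of rack between -0.0545 and -0.0305 m) or (y of saddle_round in the frame of drying_board between -0.0625 and -0.0225 m and y of round_center in the frame of rack between 0.0305 and 0.0545 m) or (y of saddle_round in the frame of drying_board between -0.1475 and -0.1075 m and y of round_center in the frame of rack between 0.1155 and 0.1395 m)) and x of wedge_center in the frame of rack between -0.015 and 0.015 m and z of wedge_center in the frame of rack between 0.03 and 0.04 m and ((y of saddle_wedge in the frame of drying_board between 0.1075 and 0.1475 m and y of wedge_center in the frame of rack between -0.1395 and -0.1155 m) or (y of saddle_wedge in the frame of drying_board between 0.0225 and 0.0625 m and y of wedge_center in the frame of rack between -0.0545 and -0.0305 m) or (y of saddle_wedge in the frame of drying_board between -0.0625 and -0.0225 m and y of wedge_center in the frame of rack between 0.0305 and 0.0545 m) or (y of saddle_wedge in the frame of drying_board between -0.1475 and -0.1075 m and y of wedge_center in the frame of rack between 0.1155 and 0.1395 m)) and x of sander_center in the frame of rack between -0.015 and 0.015 m and z of sander_center in the frame of rack between 0.0355 and 0.0455 m and ((y of saddle_sander in the frame of drying_board between 0.1075 and 0.1475 m and y of sander_center in the frame of rack between -0.1395 and -0.1155 m) or (y of saddle_sander in the frame of drying_board between 0.0225 and 0.0625 m and y of sander_center in the frame of rack between -0.0545 and -0.0305 m) or (y of saddle_sander in the frame of drying_board between -0.0625 and -0.0225 m and y of sander_center in the frame of rack between 0.0305 and 0.0545 m) or (y of saddle_sander in the frame of drying_board between -0.1475 and -0.1075 m and y of sander_center in the frame of rack between 0.1155 and 0.1395 m)) and x of block_center in the frame of rack between -0.015 and 0.015 m and z of block_center in the frame of rack between 0.0415 and 0.0515 m and angle between the z axis of block_center and the x axis of rack, either way round below 0.2 rad and ((y of saddle_block in the frame of drying_board between 0.1075 and 0.1475 m and y of block_center in the frame of rack between -0.1395 and -0.1155 m) or (y of saddle_block in the frame of drying_board between 0.0225 and 0.0625 m and y of block_center in the frame of rack between -0.0545 and -0.0305 m) or (y of saddle_block in the frame of drying_board between -0.0625 and -0.0225 m and y of block_center in the frame of rack between 0.0305 and 0.0545 m) or (y of saddle_block in the frame of drying_board between -0.1475 and -0.1075 m and y of block_center in the frame of rack between 0.1155 and 0.1395 m))); the robot touches nothing.
It also fails if it takes over 99 s, if anything falls off the work surface, if the arm or the gripper's body presses on something with over 40 N, if the wrist force passes 120 N, or if a joint passes its speed limit or range.

## Working session

There is one attempt and no reset: what is moved stays moved. The work goes in short steps, Python scripts to look and compute and a shell command to move; the robot and the scene stay as the last step left them, time stands still between calls to the robot, and variables do not carry over. Pictures are saved under pics/ and viewed, at most 14 in all, crops included, and the job is handed in when it is done.

```bash
mkdir -p pics; cat > h.py <<'E'
import numpy as np, cv2
from plant import *
def world(cam,px,depth,info=None):
    c=info or camera_info(cam); u,v=px
    p=np.array([(u-c['cx'])/c['fx']*depth,-(v-c['cy'])/c['fy']*depth,-depth,1])
    return (np.array(c['T'])@p)[:3]
def onplane(cam,px,z,info=None):
    c=info or camera_info(cam); T=np.array(c['T']); u,v=px
    d=T[:3,:3]@np.array([(u-c['cx'])/c['fx'],-(v-c['cy'])/c['fy'],-1]); o=T[:3,3]
    return o+d*(z-o[2])/d[2]
E
python3 - <<'E'
from h import *
print(state()); print({k:v for k,v in camera_info('top').items()})
im,d=grab_frame('top'); cv2.imwrite('pics/top0.png',im); np.save('d0.npy',d)
Z={'round_center':.0384,'wedge_center':.035,'sander_center':.0405,'block_center':.0465,'drying_board':0,'rack':0}
for t,z in Z.items():
    for r in pinpoint('top',t)[:2]: print(t,r['conf'],r['position'],onplane('top',r['position'],z).round(4))
E
```

```text
{'time': 0.0, 'joint_pos': array([ 1.15403790e+00,  5.33530888e-02,  1.61431648e+00,  3.09332006e-05,
        1.47599288e+00, -1.18963351e-01]), 'joint_vel': array([ 0.00083781, -0.00015323,  0.00014811, -0.00090622,  0.00143346,
       -0.0006654 ]), 'joint_efforts': array([ 3.26384707e-04, -3.93679440e+01, -3.70173347e+01, -2.06354298e-04,
        7.10527820e-03,  3.03032471e-05]), 'tool_pos': array([0.18309585, 0.59692058, 0.23005193]), 'tool_rot': array([-2.88752116e-04,  1.48349341e-01,  9.88934478e-01, -9.93917556e-04]), 'contact_force': array([-0.79632981, -0.52763675,  0.37758217]), 'ft_torque': array([ 0.02892227, -0.03264541, -0.01195438]), 'grasp_force': 0.0, 'gripper_width': 0.9936452016924594}
{'fx': 488.1496485337411, 'fy': 488.1496485337411, 'cx': 321.2418789350686, 'cy': 203.34508319192855, 'T': array([[ 0.02604809,  0.98837651, -0.14977774,  0.24335089],
       [-0.99941557,  0.02906553,  0.01799211, -0.00292544],
       [ 0.02213635,  0.14922155,  0.98855597,  1.57311821],
       [ 0.        ,  0.        ,  0.        ,  1.        ]])}
wedge_center 0.81 [234.6, 227.2] [0.3924 0.2401 0.035 ]
sander_center 0.86 [258.7, 213.9] [0.4361 0.1657 0.0405]
block_center 0.76 [287.2, 215.1] [0.4341 0.0754 0.0465]
drying_board 0.94 [248.3, 224.5] [0.4057 0.2021 0.    ]
drying_board 0.23 [285.7, 210.6] [0.4545 0.0832 0.    ]
rack 0.78 [371.2, 196.6] [ 0.5088 -0.1945  0.    ]
```

```bash
python3 - <<'E'
import cv2
im=cv2.imread('pics/top0.png'); cv2.imwrite('pics/c0.png',cv2.resize(im[110:330,140:460],None,fx=2.5,fy=2.5,interpolation=cv2.INTER_CUBIC))
E
```

```text
(no output)
```

View pics/c0.png

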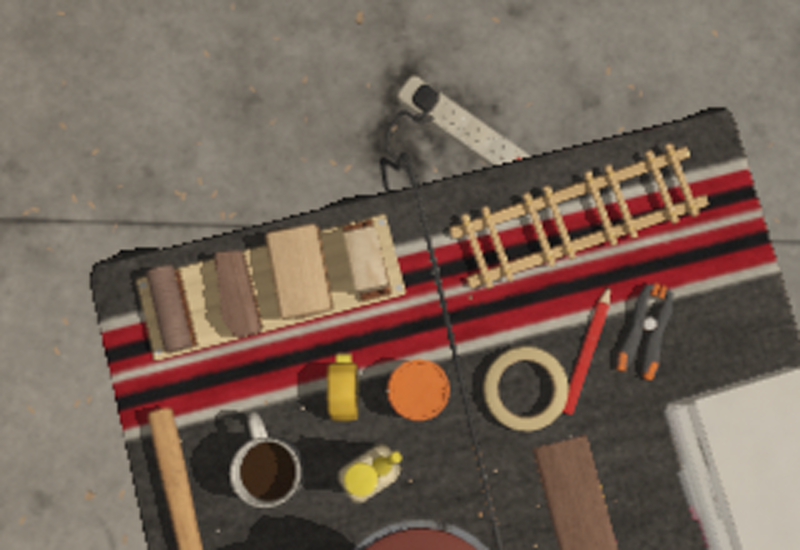

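The crop (offset 140,110, ×2.5) shows the board on the left carrying, from left to right, the round (168,307), wedge (237,292), sander (298,271) and block (366,257). The empty rack is at about (580,217), and both are turned about +14°. Next I'll fit rectangles to each.

```bash
python3 - <<'E'
from h import *
im,d=grab_frame('top')
def rect(cam,t,z):
    m=masks_of(cam,t)
    if not m: print(t,'none'); return
    m=m[0]; cs,_=cv2.findContours(m['region'].astype('uint8'),0,cv2.CHAIN_APPROX_NONE)
    P=np.vstack([c[:,0] for c in cs]) 
    W=np.array([onplane(cam,p,z)[:2]*1000 for p in P],np.float32)
    r=cv2.minAreaRect(W); ys,xs=np.nonzero(m['region']); 
    dd=d[ys,xs]; h=[world(cam,(x,y),q)[2] for x,y,q in zip(xs,ys,dd) if q>0]
    print(t,m['conf'],len(P),np.round(r[0],1),np.round(r[1],1),round(r[2],1),'z50,90',np.percentile(h,[50,90]).round(4))
rect('top','drying_board',.008); rect('top','rack',.024)
for t,z in dict(round_center=.05,wedge_center=.046,sander_center=.057,block_center=.069).items(): rect('top',t,z)
im,d=grab_frame('wrist'); cv2.imwrite('pics/w0.png',im); s=camera_info('wrist'); print(s['fx'],np.array(s['T']).round(3))
im,d=grab_frame('scene'); cv2.imwrite('pics/s0.png',im)
E
```

```text
drying_board 0.56 427 [405.4 200.4] [109.8 331.8] 16.7 z50,90 [0.0075 0.0125]
rack 0.9 296 [ 505.7 -192.9] [ 94.2 319.1] 22.4 z50,90 [0.016  0.0258]
round_center 0.93 82 [369.4 321.1] [108.2  37.9] 16.0 z50,90 [0.0519 0.0571]
wedge_center 0.64 83 [391.6 240.1] [109.1  43.7] 14.1 z50,90 [0.0451 0.0499]
sander_center 0.71 103 [420.  160.6] [111.1  67.3] 12.9 z50,90 [0.0565 0.0608]
block_center 0.54 63 [435.8  76.5] [77.3 38.8] 13.4 z50,90 [0.0686 0.0735]
310.1114035035948 [[ 0.293 -0.923 -0.248  0.12 ]
 [ 0.956  0.284  0.075  0.616]
 [ 0.001 -0.259  0.966  0.374]
 [ 0.     0.     0.     1.   ]]
```

View pics/s0.png

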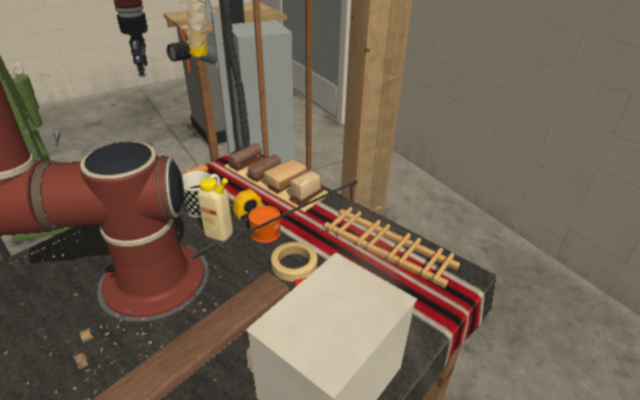

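View pics/w0.png

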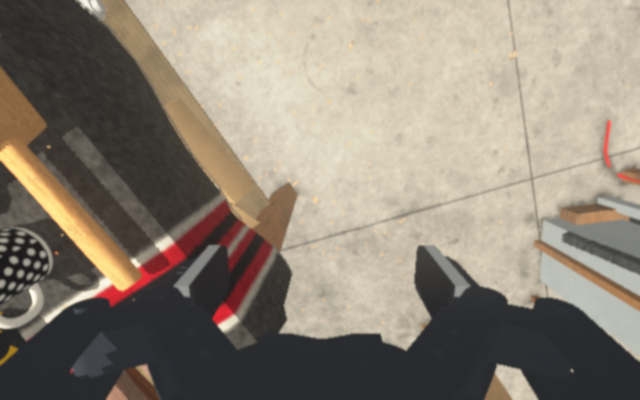

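```bash
python3 - <<'E'
from h import *
im,d=grab_frame('scene')
for p in [(370,60),(360,120),(375,180),(365,200),(353,183),(330,193),(300,207),(280,217),(265,130),(255,60),(232,60),(308,100),(265,80),(197,30),(185,50)]: print(p,im[p[1],p[0]],world('scene',p,d[p[1],p[0]]).round(3))
im,d=grab_frame('top')
for p in [(312,190),(316,205),(322,230),(330,270),(336,300),(296,180),(305,148),(330,160),(455,290),(265,345)]: print(p,im[p[1],p[0]],world('top',p,d[p[1],p[0]]).round(3))
E
```

```text
(370, 60) [ 86 121 145] [1.199 0.781 0.05 ]
(360, 120) [ 65  96 122] [ 1.176  0.792 -0.25 ]
(375, 180) [ 72 102 125] [ 1.303  0.774 -0.643]
(365, 200) [ 82 115 137] [ 1.247  0.778 -0.764]
(353, 183) [48 55 60] [0.555 0.023 0.042]
(330, 193) [47 52 55] [ 0.462 -0.002  0.059]
(300, 207) [60 71 79] [ 0.358 -0.026  0.071]
(280, 217) [48 50 76] [ 0.294 -0.042  0.077]
(265, 130) [ 57  90 127] [ 0.915  1.345 -0.486]
(255, 60) [122 131 131] [ 0.903  1.39  -0.082]
(232, 60) [49 51 51] [ 0.783  1.416 -0.07 ]
(308, 100) [ 48  74 105] [ 1.196  1.323 -0.351]
(265, 80) [122 132 135] [ 0.949  1.378 -0.199]
(197, 30) [123 159 178] [0.663 1.556 0.065]
(185, 50) [34 36 36] [ 0.627  1.708 -0.075]
(312, 190) [61 65 69] [ 0.524 -0.     0.006]
(316, 205) [150 166 175] [ 0.475 -0.015  0.006]
(322, 230) [ 39  32 149] [ 0.395 -0.036 -0.002]
(330, 270) [35 39 41] [ 0.267 -0.065  0.002]
(336, 300) [53 58 62] [ 0.174 -0.086  0.002]
(296, 180) [105 115 122] [ 0.737  0.085 -0.904]
(305, 148) [50 57 60] [ 0.892  0.043 -0.845]
(330, 160) [146 168 180] [ 0.838 -0.086 -0.864]
(455, 290) [177 191 199] [ 0.218 -0.41   0.191]
(265, 345) [33 36 37] [ 0.03   0.133 -0.006]
```

```bash
python3 -m handwheel '[[[0.016,-0.028,0.004,0,0,2.3],[0.016,-0.028,0.004,0,0,2.3],[0.016,-0.028,0.004,0,0,2.3],[0.016,-0.028,0.004,0,0,2.3],[0.016,-0.028,0.004,0,0,2.3],[0.016,-0.028,0.004,0,0,2.3],[0.016,-0.028,0.004,0,0,2.3],[0.016,-0.028,0.004,0,0,2.3],[0.016,-0.028,0.004,0,0,2.3],[0.016,-0.028,0.004,0,0,2.3],[0.016,-0.028,0.004,0,0,2.3],[0.016,-0.028,0.004,0,0,2.3],[0.016,-0.028,0.004,0,0,2.3],[0.016,-0.028,0.004,0,0,2.3],[0,0,0,0,0,0],[0,0,0,0,0,0],[0,0,0,0,0,0]]]' 1
cat > look.py <<'E'
from h import *
import sys
info=camera_info('wrist'); im,d=grab_frame('wrist'); cv2.imwrite('pics/%s.png'%sys.argv[1],im); np.save(sys.argv[1]+'.npy',d)
np.save(sys.argv[1]+'_T.npy',info['T']); print('tool',state()['tool_pos'].round(4),state()['tool_rot'].round(3))
TOP=dict(round=.056,wedge=.046,sander=.057,block=.069)
CEN=dict(round=.0384,wedge=.035,sander=.0405,block=.0465,drying_board=0,rack=0)
for t in sys.argv[2:]:
    n=t if t in('drying_board','rack') else t+'_center'
    for r in pinpoint('wrist',n)[:1]: print(t,'pin',r['conf'],r['position'],onplane('wrist',r['position'],CEN[t],info)[:2].round(4))
    m=masks_of('wrist',n)[:1]
    if not m: print('no mask');continue
    m=m[0]; ys,xs=np.nonzero(m['region']); P=np.array([world('wrist',(x,y),d[y,x],info) for x,y in zip(xs,ys) if d[y,x]>0])
    # top-surface points by depth, near expected top
    z=np.percentile(P[:,2],90); 
    zt=TOP.get(t,.008 if t=='drying_board' else .024)
    Q=P[abs(P[:,2]-zt)<(.010 if t=='round' else .005)]
    r=cv2.minAreaRect((Q[:,:2]*1000).astype(np.float32)) if len(Q)>5 else None
    print(t,m['conf'],len(P),len(Q),'z90 %.4f'%z,'ztop med %.4f'%np.median(Q[:,2]) if len(Q) else '',[np.round(a,1) for a in r] if r else '')
E
python3 look.py w1 drying_board round wedge sander block
```

```text
time: 2.32
tool_pos: [0.4072, 0.2057, 0.2872]
tool_rot: [-0.0, -0.131, 0.991, 0.0]
contact_force: [0.4, -0.5, -0.5]
gripper_width: 1.002
grasp_force: 0.0
tool [0.4069 0.2061 0.2871] [-0.    -0.132  0.991  0.   ]
drying_board pin 0.72 [286.2, 173.1] [0.4318 0.1612]
drying_board 0.9 6835 6569 z90 0.0091 ztop med 0.0079 [array([404.6, 204.2]), array([108.1, 329.2]), np.float64(16.6)]
round pin 0.67 [421.2, 167.6] [0.3723 0.328 ]
round 0.91 2456 2121 z90 0.0559 ztop med 0.0539 [array([369.4, 325.9]), array([104.8,  32.2]), np.float64(16.6)]
wedge pin 0.58 [353.1, 163.5] [0.3902 0.2432]
wedge 0.8 2593 2508 z90 0.0469 ztop med 0.0459 [array([390.7, 245.3]), array([107.9,  41.5]), np.float64(14.4)]
sander pin 0.8 [286.4, 169.7] [0.4192 0.163 ]
sander 0.82 4762 4433 z90 0.0582 ztop med 0.0572 [array([419.8, 165.5]), array([109.7,  61.6]), np.float64(12.2)]
block pin 0.96 [217.4, 168.7] [0.4392 0.0801]
block 0.85 2700 2158 z90 0.0697 ztop med 0.0688 [array([437.1,  81.8]), array([75.2, 40.4]), np.float64(14.5)]
```

View pics/w1.png

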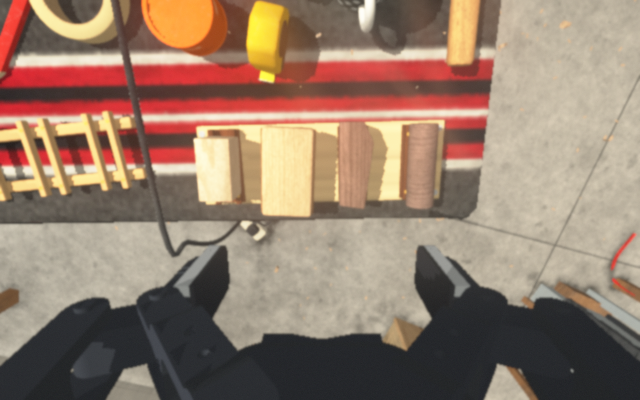

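The wrist view shows the board with the block (218,169), sander (288,170), wedge (353,164) and round (420,166). The fits match the given sizes and heights, and the cable at column 150 lies clear of the board. Next I'll look at the rack.

```bash
python3 -m handwheel '[[[0.007,-0.0285,0,0,0,0],[0.007,-0.0285,0,0,0,0],[0.007,-0.0285,0,0,0,0],[0.007,-0.0285,0,0,0,0],[0.007,-0.0285,0,0,0,0],[0.007,-0.0285,0,0,0,0],[0.007,-0.0285,0,0,0,0],[0.007,-0.0285,0,0,0,0],[0.007,-0.0285,0,0,0,0],[0.007,-0.0285,0,0,0,0],[0.007,-0.0285,0,0,0,0],[0.007,-0.0285,0,0,0,0],[0.007,-0.0285,0,0,0,0],[0.007,-0.0285,0,0,0,0],[0,0,0,0,0,0],[0,0,0,0,0,0],[0,0,0,0,0,0]]]' 1
python3 look.py w2 rack
python3 - <<'E'
# fit rack: depth points 18..30 mm high near rack
from h import *
T=np.load('w2_T.npy'); c=dict(camera_info('wrist')); d=np.load('w2.npy')
v,u=np.nonzero((d>0)); q=d[v,u]
P=np.stack([(u-c['cx'])/c['fx']*q,-(v-c['cy'])/c['fy']*q,-q,np.ones_like(q)])
W=(T@P)[:3]
for lo,hi in [(.017,.03),(.010,.03)]:
    k=(W[2]>lo)&(W[2]<hi)&(abs(W[0]-.506)<.14)&(abs(W[1]+.193)<.22); Q=W[:,k].T
    print(k.sum(),np.median(Q[:,2]),cv2.minAreaRect((Q[:,:2]*1000).astype(np.float32)))
    np.save('rackpts.npy',Q) if lo==.017 else 0
# model fit on high points: 8 rails at y=+-127.5.. +-14, x within 50
from scipy.optimize import minimize
Q=np.load('rackpts.npy'); yr=np.array([b+s for b in(-.1275,-.0425,.0425,.1275) for s in(-.014,.014)])
def cost(p):
    a=p[2]; D=Q[:,:2]-p[:2]; x=D@[np.cos(a),np.sin(a)]; y=D@[-np.sin(a),np.cos(a)]
    e=np.clip(abs(y[:,None]-yr).min(1)-.004,0,.004)+np.clip(abs(x)-.05,0,.01)
    return e.mean()*1e3
best=min((minimize(cost,[.506+dx,-.193+dy,a],method='Nelder-Mead') for dx in(-.01,0,.01) for dy in(-.01,0,.01) for a in(.23,.29,.35)),key=lambda r:r.fun)
print(best.x.round(4),np.degrees(best.x[2]),best.fun,len(Q))
a=best.x[2]
for b in(.1275,.0425,-.0425,-.1275): print(b,(best.x[:2]+b*np.array([-np.sin(a),np.cos(a)])).round(4))
E
```

```text
time: 4.28
tool_pos: [0.5052, -0.1931, 0.2871]
tool_rot: [-0.0, -0.132, 0.991, 0.0]
contact_force: [-0.9, -0.9, -0.0]
gripper_width: 0.999
grasp_force: 0.0
tool [ 0.5053 -0.1927  0.2872] [-0.    -0.132  0.991  0.   ]
rack 0.71 8216 3772 z90 0.0244 ztop med 0.0237 [array([ 506.4, -191.6]), array([ 99.7, 290.7]), np.float64(20.8)]
4896 0.02343021310477117 ((450.5128173828125, -212.82383728027344), (219.1768798828125, 290.86627197265625), 20.84819221496582)
9389 0.017421973868123775 ((450.1872863769531, -212.8524627685547), (219.8056640625, 329.1510314941406), 20.84819221496582)
[ 0.5062 -0.1917  0.3762] 21.554676459077992 2.037088373546734 4896
0.1275 [ 0.4593 -0.0731]
0.0425 [ 0.4906 -0.1522]
-0.0425 [ 0.5218 -0.2312]
-0.1275 [ 0.553  -0.3103]
```

View pics/w2.png

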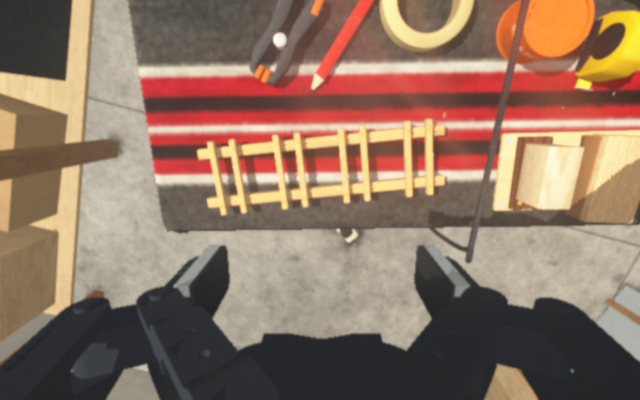

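The rack appears as a clean ladder between columns 198 and 445. Its rail extent of 99.7 × 290.7 mm matches the model, with yaw 20.8° and centre (506.4, −191.6). I'll pick the block first, and also check the furniture at the left of this image.

```bash
python3 - <<'E'
from h import *
c=dict(camera_info('wrist')); c['T']=np.load('w2_T.npy'); d=np.load('w2.npy')
for p in [(110,150),(60,155),(40,220),(15,270),(30,100),(150,150),(480,180),(495,120),(510,60)]: print(p,world('w',p,d[p[1],p[0]],c).round(3))
E
python3 -m handwheel '[[[-0.0068,0.02745,0,0,0,0],[-0.0068,0.02745,0,0,0,0],[-0.0068,0.02745,0,0,0,0],[-0.0068,0.02745,0,0,0,0],[-0.0068,0.02745,0,0,0,0],[-0.0068,0.02745,0,0,0,0],[-0.0068,0.02745,0,0,0,0],[-0.0068,0.02745,0,0,0,0],[-0.0068,0.02745,0,0,0,0],[-0.0068,0.02745,0,0,0,0],[0,0,0,0,0,0],[0,0,-0.032,0,0,0],[0,0,-0.032,0,0,0],[0,0,-0.032,0,0,0],[0,0,-0.032,0,0,0],[0,0,-0.032,0,0,0],[0,0,0,0,0,0],[0,0,0,0,0,0]]]' 0.7
```

```text
(110, 150) [ 0.799 -1.009 -0.849]
(60, 155) [ 0.787 -1.006 -0.593]
(40, 220) [ 1.119 -1.182 -0.738]
(15, 270) [ 1.226 -1.109 -0.556]
(30, 100) [ 0.663 -1.234 -0.741]
(150, 150) [ 0.769 -0.877 -0.9  ]
(480, 180) [ 0.468  0.03  -0.001]
(495, 120) [ 0.395 -0.018  0.065]
(510, 60) [ 0.335 -0.032  0.075]
time: 5.93
tool_pos: [0.4359, 0.081, 0.126]
tool_rot: [-0.002, -0.132, 0.991, 0.0]
contact_force: [1.2, -0.8, 1.2]
gripper_width: 0.699
grasp_force: 0.0
```

```bash
python3 -m handwheel '[[[0.001,0,-0.025,0,0,0],[0,0,-0.025,0,0,0],[0,0,-0.025,0,0,0],[0,0,-0.015,0,0,0],[0,0,-0.011,0,0,0],[0,0,0,0,0,0],[0,0,0,0,0,0]]]' 0.7; python3 -m handwheel '[[[0,0,0,0,0,0],[0,0,0,0,0,0],[0,0,0,0,0,0],[0,0,0,0,0,0],[0,0,0,0,0,0],[0,0,0,0,0,0],[0,0,0,0,0,0],[0,0,0,0,0,0]]]' 0
```

```text
time: 6.52
tool_pos: [0.4398, 0.081, 0.028]
tool_rot: [0.001, -0.132, 0.991, -0.0]
contact_force: [-0.9, 0.3, -0.4]
gripper_width: 0.699
grasp_force: 0.0
time: 7.18
tool_pos: [0.4405, 0.0811, 0.0287]
tool_rot: [0.002, -0.132, 0.991, -0.0]
contact_force: [-0.6, 0.9, 7.0]
gripper_width: 0.46
grasp_force: 61.2
```

```bash
python3 -m handwheel '[[[0,0,0.02,0,0,0],[0,0,0.035,0,0,0],[0,0,0.035,0,0,0],[0,0,0.035,0,0,0],[0.0039,-0.0256,0,0,0,0.93],[0.0039,-0.0256,0,0,0,0.93],[0.0039,-0.0256,0,0,0,0.93],[0.0039,-0.0256,0,0,0,0.93],[0.0039,-0.0256,0,0,0,0.93],[0.0039,-0.0256,0,0,0,0.93],[0,0,0,0,0,0],[0,0,-0.025,0,0,0],[0,0,-0.03,0,0,0],[0,0,-0.03,0,0,0],[0,0,0,0,0,0],[0,0,0,0,0,0],[0,0,0,0,0,0]]]' 0
```

```text
time: 8.6
tool_pos: [0.4626, -0.0726, 0.0678]
tool_rot: [0.001, -0.18, 0.984, -0.0]
contact_force: [-0.8, 0.2, -1.4]
gripper_width: 0.465
grasp_force: 60.9
```

```bash
python3 -m handwheel '[[[0.001,0,-0.016,0,0,0],[0,0,-0.012,0,0,0],[0,0,-0.008,0,0,0],[0,0,-0.002,0,0,0],[0,0,0,0,0,0],[0,0,0,0,0,0],[0,0,0,0,0,0]]]' 0
```

```text
time: 9.18
tool_pos: [0.4637, -0.0729, 0.0295]
tool_rot: [0.001, -0.18, 0.984, -0.0]
contact_force: [1.0, 0.5, -1.6]
gripper_width: 0.46
grasp_force: 61.1
```

```bash
python3 -m handwheel '[[[0,0,-0.001,0,0,0],[0,0,0,0,0,0]]]' 0;  python3 -m handwheel '[[[0,0,0,0,0,0],[0,0,0,0,0,0],[0,0,0,0,0,0],[0,0,0,0,0,0],[0,0,0,0,0,0],[0,0,0.01,0,0,0],[0,0,0.03,0,0,0],[0,0,0.035,0,0,0],[0,0,0.035,0,0,0],[0,0,0.035,0,0,0],[0,0,0.035,0,0,0],[0,0,0,0,0,0]]]' 0.9; python3 look.py w3 block; python3 -m handwheel '[[[-0.0044,0.0238,0,0,0,-0.86],[-0.0044,0.0238,0,0,0,-0.86],[-0.0044,0.0238,0,0,0,-0.86],[-0.0044,0.0238,0,0,0,-0.86],[-0.0044,0.0238,0,0,0,-0.86],[-0.0044,0.0238,0,0,0,-0.86],[-0.0044,0.0238,0,0,0,-0.86],[-0.0044,0.0238,0,0,0,-0.86],[-0.0044,0.0238,0,0,0,-0.86],[-0.0044,0.0238,0,0,0,-0.86],[0,0,0,0,0,0],[0,0,0,0,0,0],[0,0,0,0,0,0]]]' 0.9; python3 look.py w4 sander
```

```text
time: 9.35
tool_pos: [0.4637, -0.0729, 0.0287]
tool_rot: [0.001, -0.18, 0.984, -0.0]
contact_force: [-3.0, 0.4, 5.6]
gripper_width: 0.464
grasp_force: 61.4
time: 10.35
tool_pos: [0.4668, -0.0739, 0.2172]
tool_rot: [0.007, -0.18, 0.984, -0.004]
contact_force: [1.0, -0.0, 1.7]
gripper_width: 0.898
grasp_force: 0.0
tool [ 0.4655 -0.0735  0.2135] [ 0.005 -0.18   0.984 -0.003]
block pin 0.76 [324.7, 174.5] [ 0.461  -0.0742]
block 0.72 3310 3182 z90 0.0698 ztop med 0.0689 [array([461. , -73.4]), array([75.3, 39.3]), np.float64(20.0)]
time: 11.58
tool_pos: [0.4181, 0.1649, 0.2058]
tool_rot: [-0.001, -0.106, 0.994, -0.0]
contact_force: [0.1, 0.2, 0.8]
gripper_width: 0.901
grasp_force: 0.0
tool [0.4184 0.1646 0.2062] [-0.001 -0.105  0.994 -0.   ]
sander pin 0.7 [319.7, 186.7] [0.422  0.1638]
sander 0.93 7409 6947 z90 0.0581 ztop med 0.0572 [array([419.7, 164.9]), array([108.7,  62.1]), np.float64(12.8)]
```

View pics/w3.png

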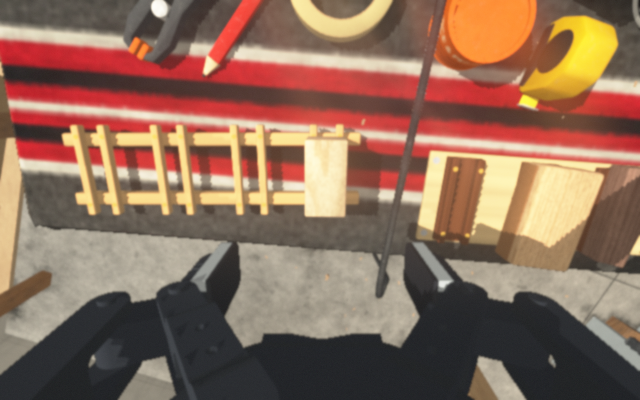

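The picture shows the block seated squarely on the rack's left place at (326,178), measured at (461.0, −73.4) with its top at 69 mm. The sander is next.

```bash
python3 -m handwheel '[[[0,0,-0.03,0,0,0],[0,0,-0.03,0,0,0],[0,0,-0.03,0,0,0],[0,0,-0.03,0,0,0],[0,0,-0.03,0,0,0],[0,0,-0.02,0,0,0],[0,0,-0.015,0,0,0],[0,0,-0.004,0,0,0],[0,0,0,0,0,0],[0,0,0,0,0,0],[0,0,0,0,0,0]]]' 0.9; python3 -m handwheel '[[[0,0,0,0,0,0],[0,0,0,0,0,0],[0,0,0,0,0,0],[0,0,0,0,0,0],[0,0,0,0,0,0],[0,0,0,0,0,0],[0,0,0,0,0,0]]]' 0
```

```text
time: 12.65
tool_pos: [0.4201, 0.1654, 0.0198]
tool_rot: [0.001, -0.105, 0.994, 0.0]
contact_force: [0.6, -0.2, -0.1]
gripper_width: 0.902
grasp_force: 0.0
time: 13.23
tool_pos: [0.4204, 0.1657, 0.0202]
tool_rot: [0.002, -0.106, 0.994, 0.0]
contact_force: [0.2, -1.1, 6.6]
gripper_width: 0.736
grasp_force: 66.9
```

```bash
python3 -m handwheel '[[[0,0,0.02,0,0,0],[0,0,0.03,0,0,0],[0,0,0.035,0,0,0],[0,0,0.035,0,0,0],[0.00595,-0.0265,0,0,0,0.725],[0.00595,-0.0265,0,0,0,0.725],[0.00595,-0.0265,0,0,0,0.725],[0.00595,-0.0265,0,0,0,0.725],[0.00595,-0.0265,0,0,0,0.725],[0.00595,-0.0265,0,0,0,0.725],[0.00595,-0.0265,0,0,0,0.725],[0.00595,-0.0265,0,0,0,0.725],[0.00595,-0.0265,0,0,0,0.725],[0.00595,-0.0265,0,0,0,0.725],[0.00595,-0.0265,0,0,0,0.725],[0.00595,-0.0265,0,0,0,0.725],[0,0,0,0,0,0],[0,0,0,0,0,0]]]' 0;python3 -m handwheel '[[[0,0,-0.03,0,0,0],[0,0,-0.03,0,0,0],[0,0,0,0,0,0],[0,0,0,0,0,0],[0,0,0,0,0,0]]]' 0
```

```text
time: 14.73
tool_pos: [0.4899, -0.1535, 0.138]
tool_rot: [-0.0, -0.18, 0.984, 0.0]
contact_force: [-0.3, 0.1, -0.8]
gripper_width: 0.741
grasp_force: 66.4
time: 15.15
tool_pos: [0.4907, -0.1522, 0.0794]
tool_rot: [0.0, -0.181, 0.983, -0.0]
contact_force: [0.5, -0.7, -1.2]
gripper_width: 0.74
grasp_force: 66.4
```

```bash
python3 -m handwheel '[[[0.0005,0,-0.02,0,0,0],[0,0,-0.018,0,0,0],[0,0,-0.012,0,0,0],[0,0,-0.006,0,0,0],[0,0,-0.003,0,0,0],[0,0,0,0,0,0],[0,0,0,0,0,0],[0,0,0,0,0,0]]]' 0
```

```text
time: 15.82
tool_pos: [0.4916, -0.153, 0.0204]
tool_rot: [0.001, -0.181, 0.984, -0.001]
contact_force: [-0.7, 0.3, -1.7]
gripper_width: 0.739
grasp_force: 66.6
```

```bash
python3 -m handwheel '[[[0,0,0,0,0,0],[0,0,0,0,0,0],[0,0,0,0,0,0],[0,0,0,0,0,0],[0,0,0.01,0,0,0],[0,0,0.03,0,0,0],[0,0,0.035,0,0,0],[0,0,0.035,0,0,0],[0,0,0.035,0,0,0],[0,0,0.035,0,0,0],[0,0,0,0,0,0]]]' 0.84; python3 look.py w5 block sander; python3 -m handwheel '[[[-0.0072,0.0284,0,0,0,-0.46],[-0.0072,0.0284,0,0,0,-0.46],[-0.0072,0.0284,0,0,0,-0.46],[-0.0072,0.0284,0,0,0,-0.46],[-0.0072,0.0284,0,0,0,-0.46],[-0.0072,0.0284,0,0,0,-0.46],[-0.0072,0.0284,0,0,0,-0.46],[-0.0072,0.0284,0,0,0,-0.46],[-0.0072,0.0284,0,0,0,-0.46],[-0.0072,0.0284,0,0,0,-0.46],[-0.0072,0.0284,0,0,0,-0.46],[-0.0072,0.0284,0,0,0,-0.46],[-0.0072,0.0284,0,0,0,-0.46],[-0.0072,0.0284,0,0,0,-0.46],[0,0,0,0,0,0],[0,0,0,0,0,0],[0,0,0,0,0,0]]]' 0.7; python3 look.py w6 wedge round
```

```text
time: 16.73
tool_pos: [0.4947, -0.1545, 0.2095]
tool_rot: [0.006, -0.181, 0.984, -0.005]
contact_force: [0.8, 0.0, 0.7]
gripper_width: 0.838
grasp_force: 0.0
tool [ 0.4934 -0.1539  0.2058] [ 0.004 -0.181  0.984 -0.003]
block pin 0.63 [413.3, 178.1] [ 0.4592 -0.0717]
block 0.72 4155 3423 z90 0.0698 ztop med 0.0690 [array([460.8, -74. ]), array([74.6, 40.5]), np.float64(19.8)]
sander pin 0.88 [327.8, 178.1] [ 0.4909 -0.151 ]
sander 0.76 7103 6827 z90 0.0581 ztop med 0.0572 [array([ 490.7, -153.1]), array([108.1,  62. ]), np.float64(21.4)]
time: 18.4
tool_pos: [0.3892, 0.2444, 0.1978]
tool_rot: [-0.001, -0.125, 0.992, -0.001]
contact_force: [0.9, -0.0, -1.0]
gripper_width: 0.699
grasp_force: 0.0
tool [0.3896 0.2441 0.1981] [-0.001 -0.125  0.992 -0.   ]
wedge pin 0.65 [320.9, 185.7] [0.3913 0.2443]
wedge 0.75 4056 4029 z90 0.0468 ztop med 0.0459 [array([391.3, 245.7]), array([109.,  41.]), np.float64(15.8)]
round pin 0.91 [404.7, 186.8] [0.3709 0.3254]
round 0.86 3850 3403 z90 0.0558 ztop med 0.0539 [array([369.1, 326.2]), array([104.3,  31.9]), np.float64(16.4)]
```

```bash
python3 -m handwheel '[[[0,0,-0.03,0,0,0],[0,0.001,-0.03,0,0,0],[0,0,-0.03,0,0,0],[0,0,-0.03,0,0,0],[0,0,-0.03,0,0,0],[0,0,-0.02,0,0,0],[0,0,-0.01,0,0,0],[0,0,-0.004,0,0,0],[0,0,0,0,0,0],[0,0,0,0,0,0],[0,0,0,0,0,0]]]' 0.7; python3 -m handwheel '[[[0,0,0,0,0,0],[0,0,0,0,0,0],[0,0,0,0,0,0],[0,0,0,0,0,0],[0,0,0,0,0,0],[0,0,0,0,0,0],[0,0,0,0,0,0],[0,0,0,0,0,0]]]' 0
```

```text
time: 19.57
tool_pos: [0.3914, 0.2465, 0.0171]
tool_rot: [0.002, -0.125, 0.992, 0.0]
contact_force: [-0.2, -0.2, 0.3]
gripper_width: 0.701
grasp_force: 0.0
time: 20.23
tool_pos: [0.3912, 0.2459, 0.017]
tool_rot: [0.001, -0.125, 0.992, -0.0]
contact_force: [-0.4, -3.3, 6.7]
gripper_width: 0.444
grasp_force: 59.8
```

```bash
python3 -m handwheel '[[[0,0,0.02,0,0,0],[0,0,0.03,0,0,0],[0,0,0.035,0,0,0],[0,0,0.035,0,0,0],[0,0,0,0,0,0]]]' 0; python3 look.py w7; python3 -m handwheel '[[[0.0077,-0.0281,0,0,0,0.376],[0.0077,-0.0281,0,0,0,0.376],[0.0077,-0.0281,0,0,0,0.376],[0.0077,-0.0281,0,0,0,0.376],[0.0077,-0.0281,0,0,0,0.376],[0.0077,-0.0281,0,0,0,0.376],[0.0077,-0.0281,0,0,0,0.376],[0.0077,-0.0281,0,0,0,0.376],[0.0077,-0.0281,0,0,0,0.376],[0.0077,-0.0281,0,0,0,0.376],[0.0077,-0.0281,0,0,0,0.376],[0.0077,-0.0281,0,0,0,0.376],[0.0077,-0.0281,0,0,0,0.376],[0.0077,-0.0281,0,0,0,0.376],[0.0077,-0.0281,0,0,0,0.376],[0.0077,-0.0281,0,0,0,0.376],[0.0077,-0.0281,0,0,0,0.376],[0,0,0,0,0,0],[0,0,0,0,0,0]]]' 0
```

```text
time: 20.65
tool_pos: [0.3944, 0.2481, 0.144]
tool_rot: [0.007, -0.125, 0.992, 0.002]
contact_force: [0.4, -0.3, -0.6]
gripper_width: 0.448
grasp_force: 60.2
tool [0.393  0.2475 0.1408] [ 0.005 -0.125  0.992  0.002]
time: 22.28
tool_pos: [0.5202, -0.2324, 0.1339]
tool_rot: [-0.001, -0.179, 0.984, 0.001]
contact_force: [-0.9, 0.5, -1.3]
gripper_width: 0.447
grasp_force: 60.3
```

View pics/w7.png

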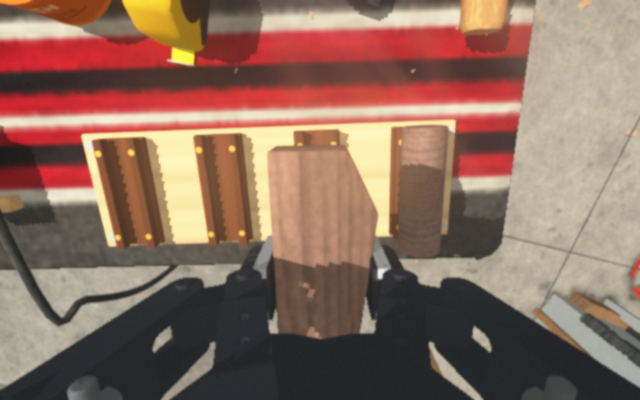

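The wedge hangs level between the fingers at (320,240), with its bevel at the near end. I'll lower it now.

```bash
python3 -m handwheel '[[[0,0,-0.03,0,0,0],[0,0,-0.025,0,0,0],[0,0,-0.02,0,0,0],[0,0,-0.01,0,0,0],[0,0,0,0,0,0],[0,0,0,0,0,0],[0,0,0,0,0,0]]]' 0
```

```text
time: 22.87
tool_pos: [0.5217, -0.2318, 0.0518]
tool_rot: [0.001, -0.181, 0.984, -0.001]
contact_force: [0.0, 0.4, -1.4]
gripper_width: 0.449
grasp_force: 60.3
```

```bash
python3 -m handwheel '[[[0,0,-0.016,0,0,0],[0,0,-0.01,0,0,0],[0,0,-0.006,0,0,0],[0,0,-0.002,0,0,0],[0,0,0,0,0,0],[0,0,0,0,0,0],[0,0,0,0,0,0]]]' 0
```

```text
time: 23.45
tool_pos: [0.5212, -0.2319, 0.017]
tool_rot: [0.0, -0.18, 0.984, -0.0]
contact_force: [-1.0, -0.0, 3.4]
gripper_width: 0.449
grasp_force: 60.5
```

```bash
python3 -m handwheel '[[[0,0,0,0,0,0],[0,0,0,0,0,0],[0,0,0,0,0,0],[0,0,0,0,0,0],[0,0,0.01,0,0,0],[0,0,0.03,0,0,0],[0,0,0.035,0,0,0],[0,0,0.035,0,0,0],[0,0,0.035,0,0,0],[0,0,0.035,0,0,0],[0,0,0,0,0,0]]]' 0.62; python3 look.py w8 block sander wedge; python3 -m handwheel '[[[-0.00845,0.031,0,0,0,-0.245],[-0.00845,0.031,0,0,0,-0.245],[-0.00845,0.031,0,0,0,-0.245],[-0.00845,0.031,0,0,0,-0.245],[-0.00845,0.031,0,0,0,-0.245],[-0.00845,0.031,0,0,0,-0.245],[-0.00845,0.031,0,0,0,-0.245],[-0.00845,0.031,0,0,0,-0.245],[-0.00845,0.031,0,0,0,-0.245],[-0.00845,0.031,0,0,0,-0.245],[-0.00845,0.031,0,0,0,-0.245],[-0.00845,0.031,0,0,0,-0.245],[-0.00845,0.031,0,0,0,-0.245],[-0.00845,0.031,0,0,0,-0.245],[-0.00845,0.031,0,0,0,-0.245],[-0.00845,0.031,0,0,0,-0.245],[-0.00845,0.031,0,0,0,-0.245],[-0.00845,0.031,0,0,0,-0.245],[0,0,0,0,0,0],[0,0,0,0,0,0]]]' 0.62; python3 look.py w9 round
```

```text
time: 24.37
tool_pos: [0.5247, -0.234, 0.2069]
tool_rot: [0.006, -0.18, 0.984, -0.005]
contact_force: [1.3, -0.3, 1.8]
gripper_width: 0.62
grasp_force: 0.0
tool [ 0.5235 -0.2333  0.2031] [ 0.004 -0.18   0.984 -0.004]
block pin 0.78 [497.4, 180.0] [ 0.4611 -0.0742]
block 0.67 5192 3627 z90 0.0698 ztop med 0.0690 [array([461.1, -74.3]), array([74.9, 41.4]), np.float64(20.0)]
sander pin 0.76 [408.9, 177.6] [ 0.4906 -0.1547]
sander 0.8 7989 7120 z90 0.0582 ztop med 0.0573 [array([ 490.9, -153.2]), array([108.3,  62.4]), np.float64(21.2)]
wedge pin 0.8 [324.7, 176.4] [ 0.5208 -0.2342]
wedge 0.89 3996 3888 z90 0.0468 ztop med 0.0459 [array([ 520.7, -230.8]), array([108.3,  41.6]), np.float64(21.5)]
time: 26.38
tool_pos: [0.3675, 0.327, 0.1949]
tool_rot: [-0.001, -0.144, 0.99, -0.001]
contact_force: [0.3, -0.9, -0.3]
gripper_width: 0.624
grasp_force: 0.0
tool [0.368  0.3262 0.195 ] [-0.001 -0.143  0.99  -0.001]
round pin 0.63 [320.7, 185.4] [0.368  0.3263]
round 0.69 3846 3502 z90 0.0558 ztop med 0.0539 [array([369.3, 326.6]), array([104.8,  31.8]), np.float64(16.3)]
```

```bash
python3 -m handwheel '[[[0,0,-0.03,0,0,0],[0,0,-0.03,0,0,0],[0,0,-0.03,0,0,0],[0,0,-0.03,0,0,0],[0,0,-0.025,0,0,0],[0,0,-0.015,0,0,0],[0,0,-0.008,0,0,0],[0,0,-0.004,0,0,0],[0,0,0,0,0,0],[0,0,0,0,0,0],[0,0,0,0,0,0]]]' 0.62; python3 -m handwheel '[[[0,0,0,0,0,0],[0,0,0,0,0,0],[0,0,0,0,0,0],[0,0,0,0,0,0],[0,0,0,0,0,0],[0,0,0,0,0,0],[0,0,0,0,0,0],[0,0,0,0,0,0]]]' 0
```

```text
time: 27.45
tool_pos: [0.3699, 0.3268, 0.0259]
tool_rot: [0.001, -0.142, 0.99, 0.001]
contact_force: [-0.1, -0.1, 0.8]
gripper_width: 0.617
grasp_force: 0.0
time: 28.12
tool_pos: [0.3697, 0.3268, 0.0258]
tool_rot: [0.001, -0.142, 0.99, 0.0]
contact_force: [-0.7, -2.2, 6.4]
gripper_width: 0.386
grasp_force: 59.3
```

```bash
python3 -m handwheel '[[[0,0,0.02,0,0,0],[0,0,0.03,0,0,0],[0,0,0.035,0,0,0],[0,0,0.035,0,0,0],[0,0,0,0,0,0]]]' 0; python3 look.py w10; python3 -m handwheel '[[[0.0091,-0.0319,0,0,0,0.225],[0.0091,-0.0319,0,0,0,0.225],[0.0091,-0.0319,0,0,0,0.225],[0.0091,-0.0319,0,0,0,0.225],[0.0091,-0.0319,0,0,0,0.225],[0.0091,-0.0319,0,0,0,0.225],[0.0091,-0.0319,0,0,0,0.225],[0.0091,-0.0319,0,0,0,0.225],[0.0091,-0.0319,0,0,0,0.225],[0.0091,-0.0319,0,0,0,0.225],[0.0091,-0.0319,0,0,0,0.225],[0.0091,-0.0319,0,0,0,0.225],[0.0091,-0.0319,0,0,0,0.225],[0.0091,-0.0319,0,0,0,0.225],[0.0091,-0.0319,0,0,0,0.225],[0.0091,-0.0319,0,0,0,0.225],[0.0091,-0.0319,0,0,0,0.225],[0.0091,-0.0319,0,0,0,0.225],[0.0091,-0.0319,0,0,0,0.225],[0.0091,-0.0319,0,0,0,0.225]]]' 0; python3 -m handwheel '[[[0,0,0,0,0,0],[0,0,0,0,0,0],[0,0,0,0,0,0],[0,0,0,0,0,0]]]' 0
```

```text
time: 28.53
tool_pos: [0.3725, 0.329, 0.1527]
tool_rot: [0.006, -0.142, 0.99, 0.003]
contact_force: [2.1, 1.0, 0.3]
gripper_width: 0.386
grasp_force: 59.8
tool [0.3712 0.3282 0.1494] [ 0.004 -0.142  0.99   0.002]
time: 30.25
tool_pos: [0.5501, -0.3127, 0.1421]
tool_rot: [-0.001, -0.181, 0.983, 0.001]
contact_force: [-0.1, -0.3, -0.2]
gripper_width: 0.391
grasp_force: 59.9
time: 30.58
tool_pos: [0.5501, -0.3102, 0.1432]
tool_rot: [-0.001, -0.182, 0.983, 0.001]
contact_force: [-0.5, -0.9, -0.9]
gripper_width: 0.387
grasp_force: 60.0
```

View pics/w10.png

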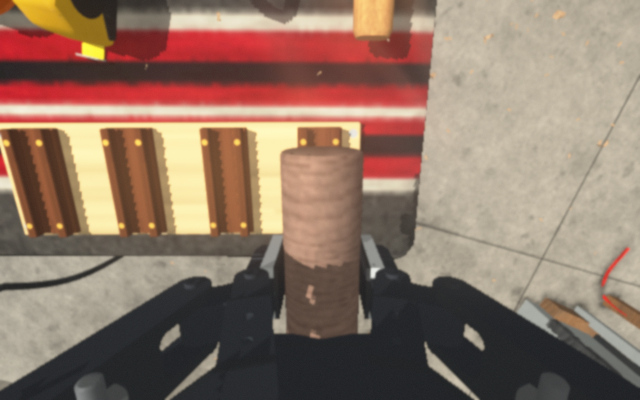

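The round is held straight at (322,240) and the board is now empty. I'll lower it onto the rack from TCP z 0.143 to about 0.026.

```bash
python3 -m handwheel '[[[0.001,0,-0.03,0,0,0],[0,0,-0.025,0,0,0],[0,0,-0.02,0,0,0],[0,0,-0.01,0,0,0],[0,0,0,0,0,0],[0,0,0,0,0,0],[0,0,0,0,0,0]]]' 0;  python3 -m handwheel '[[[0,0,-0.015,0,0,0],[0,0,-0.009,0,0,0],[0,0,-0.006,0,0,0],[0,0,-0.002,0,0,0],[0,0,0,0,0,0],[0,0,0,0,0,0],[0,0,0,0,0,0]]]' 0
```

```text
time: 31.17
tool_pos: [0.5527, -0.312, 0.0612]
tool_rot: [0.001, -0.181, 0.983, -0.001]
contact_force: [-0.6, -0.0, -1.2]
gripper_width: 0.387
grasp_force: 60.1
time: 31.75
tool_pos: [0.5518, -0.3119, 0.0275]
tool_rot: [0.0, -0.181, 0.983, -0.0]
contact_force: [0.1, 0.3, -0.4]
gripper_width: 0.389
grasp_force: 60.1
```

```bash
python3 -m handwheel '[[[0,0,-0.0015,0,0,0],[0,0,0,0,0,0],[0,0,0,0,0,0]]]' 0; python3 -m handwheel '[[[0,0,0,0,0,0],[0,0,0,0,0,0],[0,0,0,0,0,0],[0,0,0,0,0,0],[0,0,0.01,0,0,0],[0,0,0.03,0,0,0],[0,0,0.035,0,0,0],[0,0,0.035,0,0,0],[0,0,0.035,0,0,0],[0,0.02,0.035,0,0,0],[0,0.03,0.02,0,0,0],[0,0.03,0.02,0,0,0],[0,0,0,0,0,0],[0,0,0,0,0,0],[0,0,0,0,0,0]]]' 0.62; python3 look.py w11 block sander wedge round rack
```

```text
time: 32.0
tool_pos: [0.5521, -0.3121, 0.0266]
tool_rot: [0.0, -0.181, 0.983, -0.0]
contact_force: [-0.2, 1.0, 2.9]
gripper_width: 0.389
grasp_force: 60.5
time: 33.25
tool_pos: [0.5515, -0.2318, 0.2457]
tool_rot: [-0.0, -0.181, 0.983, -0.0]
contact_force: [-0.0, -0.1, -0.4]
gripper_width: 0.619
grasp_force: 0.0
tool [ 0.5511 -0.2321  0.2447] [-0.001 -0.181  0.984  0.   ]
block pin 0.88 [485.6, 153.0] [ 0.4627 -0.0727]
block 0.95 4011 2923 z90 0.0698 ztop med 0.0690 [array([460.8, -74.3]), array([74.1, 41. ]), np.float64(20.3)]
sander pin 0.92 [406.2, 150.1] [ 0.4909 -0.1538]
sander 0.97 6484 5872 z90 0.0582 ztop med 0.0573 [array([ 491.6, -152.9]), array([108.7,  62.4]), np.float64(21.6)]
wedge pin 0.9 [334.3, 148.2] [ 0.518 -0.229]
wedge 0.89 3207 3206 z90 0.0469 ztop med 0.0459 [array([ 521.6, -231.2]), array([108.4,  41.2]), np.float64(20.3)]
round pin 0.66 [256.0, 150.9] [ 0.5518 -0.3102]
no mask
rack pin 0.56 [253.6, 153.0] [ 0.5622 -0.3182]
rack 0.61 2924 472 z90 0.0235 ztop med 0.0236 [array([ 500.4, -176.6]), array([ 98.6, 256.6]), np.float64(21.0)]
```

View pics/w11.png

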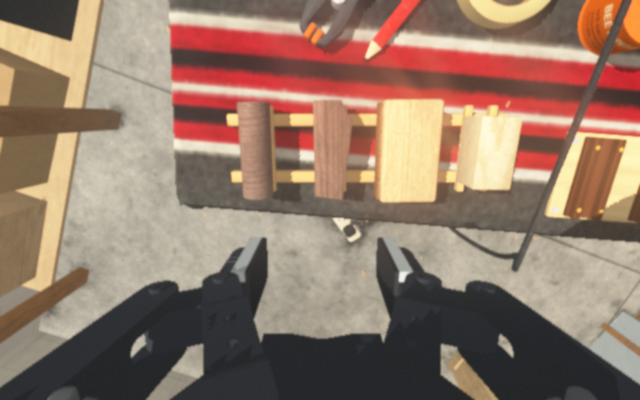

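All four pieces lie squarely in their places: round (256,150), wedge (332,148), sander (409,150) and block (490,150). Each is within about 2 mm of its target and at seated height, and the gripper is clear.

```bash
python3 -c "
from plant import *
print(job_done())"
```

```text
the job is handed in; nothing more can be done
None
```

The four pieces are on the rack in reverse order, each measured within about 2 mm of its place's centre. The job was handed in at about 33 s; no verdict came back.

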